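Clear the carving vise and hold its spring jaw open

ROBOT

A 6-joint arm with a two-finger parallel gripper is mounted at the origin on the work surface. World frame = base frame: x ahead of the robot, y to its left, z up, the work surface at z = 0. Lengths are in m, angles in rad, forces in N, time in s.
With the tool pointing down it reaches from about 0.275 to 0.75 m from the base axis. Payload 10.2 kg.
Tool frame: the origin (TCP) lies midway between the tips of the shut fingers; the grasp point (between the pads) lies 19 mm behind it (env.hold_point_z is the distance from the TCP to the grasp point, in m); x points along the fingers, z is the direction in which the jaws open and shut, and the axes are right-handed (so a half turn about x gives the same grasp; the last joint's range is limited). The gripper opens to 85 mm and grips with 20 to 120 N. Pads are 22 mm wide; open, the fingers measure 114 mm over their backs; the gripper's body (76 mm by 85 mm) begins 54 mm behind the grasp point. The pads swing forward as they close: fully open they stand 13 mm farther back than shut.
Start: joints at [-1.492, 0.313, 1.498, -0, 1.331, -0.223], TCP at [0.156, -0.501, 0.201] pointing down, gripper open.
Joint ranges: [-2.94, 2.94], [-0.97, 2.17], [0.19, 2.56], [-1.23, 4.37], [0.02, 3.11], [-2.88, 2.88]. Speed limits (rad/s): [2.39, 2.39, 3.01, 3.14, 3.14, 3.14].

INTERFACE

Orientations are given as a unit quaternion [x, y, z, w].
In Python, from bench import env, kinematics, monitor, eyes, job gives the robot as it stands. The module is installed in compiled form; this text tells all that it offers. Calls block until the motion is done:
- env.reach(position, orientation): joint-space move of the TCP to a pose.
- env.movel(position, velocity=0.15, frame=None, guard=None): straight line of the TCP; frame=None keeps the orientation; velocity is the mean speed in m/s. With guard (N) it stops when the force on the tool has changed by that much, and returns True; else False.
- env.set_joints(angles): joint-space move.
- env.release() and env.close_gripper(effort=None): open the fingers fully, or close them until they stop; effort is the grip in N (None keeps the last).
- env.hold(seconds).
- kinematics.ik(position, orientation): joint angles nearest the present ones, or None.
- monitor.sense(): the state.
- eyes.grab_frame(name): name is "side" or "top"; returns a dict with "frame" (384x512x3 uint8, red, green, blue), "mtx" (3x3 intrinsics, pixels), "view" (4x4, takes a point from world to camera coordinates). Camera axes: x right, y down, z forward; pixel columns grow to the right and rows downward; lengths in m; the calibration is good to about 2 mm. A picture is of the moment at which its call begins. There is no depth.
A pose or a line that the arm cannot do raises env.MotionError and nothing moves.
- job.hand_in(): hands the job in, once; it reports no verdict.
The state is a dict: "clock": time; "joints": joint angles; "qvel": joint speeds; "joint_efforts": joint torques, N m; "position": TCP position; "ee_rot": TCP orientation; "contact_force": force on the tool from outside, world axes, zero at the start; "ft_torque": the same for the moment, N m; "finger_gap": opening from 0.0 (shut) to 1.0 (fully open).
Only numpy, scipy, OpenCV 4.12 (cv2) and the standard library are available. Lean on these libraries where they do the work, as an engineer would, in place of code of your own. Each camera call takes 0.05 s, during which the arm holds its last target.

TASK

Get the carving vise ready for the next printing block: with the scraper block in the gripper, not with the bare fingers, wipe all three wood chips off the metal bed into the vise's blue chip tray, then lay the scraper flat on its blue mat again and let go of it. Then, leaving the other things on the table where they are, pull the spring-loaded jaw open by its red handle until its red pointer lines up with the yellow mark and keep it there: it springs shut if let go, so the program finishes while still holding the jaw at the mark.

Things in the scene. Friction and masses are not known exactly. Their poses are not given: they have to be found in the camera images.
- vise: Fixed carving vise, in line along its own y. Origin on the table under the middle of its bed; x and y level, z up. The bare aluminium bed is x -60 to 60, y -80 to 80, flat top 36 mm above the table. At its -y end, against the bed, is the blue open chip tray: inside x -66 to 66, y -80 to -176, floor 4 mm and walls 30 mm above the table. At its +y end is the dark base of the jaw, 34 mm high, y 80 to 235.
- jaw (a joint): Travel of the spring-loaded jaw along the vise's +y, in m: 0 shut (as at the start), stop at 0.065. The jaw is a dark block x -55 to 55, top 56 mm above the table; its face, with a brass lining, is at vise y = 80 mm when shut. The spring always pulls it shut: about 4.5 N when shut plus 0.15 N per mm of travel (9 to 12 N at the marks).
- jaw_handle (a point): Centre of the grip of the red handle on the jaw: an upright plate 60 mm along the vise's x, 16 mm thick along the vise's y, standing from the jaw's top (56 mm above the table) to 97 mm. This point is 80 mm above the table, and at vise x = 0, y = 140 mm when shut. Best pinched from above with the fingers closing along the vise's y. Moves with the jaw.
- jaw_pointer (a point): Tip of the thin red pointer (3 mm wide) that sticks out of the jaw's +x side, moving with it; at vise x = 75, y = 100 mm when shut, 50 mm above the table.
- mark_line (a point): Top of the thin yellow mark, 4 mm wide, on a black foot clipped to the white scale strip of the vise at vise x = 83 mm, 50 mm above the table; same axes as the vise. It is clipped 28 to 50 mm farther along +y than the pointer when shut. The pointer lines up when its vise y equals the mark's.
- scraper_center (a point): Scraper block, 60 mm tall in all, standing on its mat; this point is at its centre, 30 mm above its underside. Blade: black bar 120 mm along its x, 26 mm thick along its y, lower 22 mm. Grip: pale wooden rib on top of the blade, 80 mm along x, 22 mm thick along y, 22 to 60 mm above the underside; pinch it from above with the fingers closing along y. z up; 0.10 to 0.21 kg.
- mat: Fixed thin blue mat, 150 (its x) x 100 x 4 mm, on which the scraper stands; origin under its centre, on the table.
- chip0_center (a point): Loose wood chip, 30 x 22 x 14 mm, about 10 g, flat on the vise's bed at the start; this point is its centre.
- chip1_center (a point): Loose wood chip, 30 x 22 x 14 mm, about 10 g, flat on the vise's bed at the start; this point is its centre.
- chip2_center (a point): Loose wood chip, 30 x 22 x 14 mm, about 10 g, flat on the vise's bed at the start; this point is its centre.
- block_a: Bystander, to be left alone: wooden printing block, 60 x 100 x 35 mm, dark wood with a raised blue motif, left of the vise.
- block_b: Bystander, to be left alone: wooden printing block, 90 x 110 x 35 mm, dark wood with a raised blue motif, at the far left.
- jar: Bystander, to be left alone: glass pigment jar with a blue cap, 64 mm across, 85 mm tall, beyond the scraper's mat.
- brush: Bystander, to be left alone: 200 mm brush lying beyond the vise.
- mallet: Bystander, to be left alone: 240 mm hammer with a wooden handle, lying at the left.
- mug: Bystander, to be left alone: white mug, 80 mm across, 90 mm tall, beyond the mat, on the right.

How it is judged:
By the outcome, as a careful person would: the job done as asked, in the order asked, and still so for the second after the job is handed in, while the arm keeps its last pose, push and grip.
It also fails if it takes over 61 s, if anything falls off the work surface, if the arm or the gripper's body presses on something with over 40 N, if the wrist force passes 120 N, or if a joint passes its speed limit or range.

## Working session

There is one attempt and no reset: what is moved stays moved. The work goes in short steps, each a Python script; the robot and the scene stay as the last script left them, time stands still between calls to the robot, and variables do not carry over. Pictures are saved under pics/ and viewed, and the job is handed in when it is done.

```bash
mkdir -p pics; ls; python3 - <<'E'
from bench import env,monitor,eyes
import cv2
for n in ("top","side"):
    d=eyes.grab_frame(n); cv2.imwrite(f"pics/{n}0.png",d["frame"][:,:,::-1]); print(n,d["mtx"].tolist(),d["view"].round(4).tolist())
s=monitor.sense();print(s["clock"],s["ee_rot"],s["position"],env.hold_point_z)
E
```

```text
pics
top [[443.30955537785644, 0.0, 257.0905895933833], [0.0, 443.30955537785644, 196.99631134636033], [0.0, 0.0, 1.0]] [[0.0159, -0.9999, 0.005, 0.0095], [-0.9877, -0.0165, -0.1555, 0.5556], [0.1556, -0.0025, -0.9878, 1.4211], [0.0, 0.0, 0.0, 1.0]]
side [[380.41526221954723, 0.0, 258.2800905394792], [0.0, 380.41526221954723, 187.44459133436445], [0.0, 0.0, 1.0]] [[-0.9952, -0.0971, 0.0065, 0.5712], [-0.0653, 0.6159, -0.7851, 0.0755], [0.0723, -0.7818, -0.6193, 1.0602], [0.0, 0.0, 0.0, 1.0]]
0.1 [ 0.41944993  0.56974298 -0.41883294  0.56923955] [ 0.15602377 -0.50103534  0.20039313] 0.0187
```

View pics/top0.png

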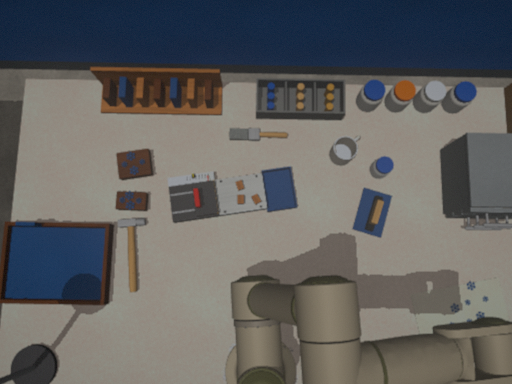

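View pics/side0.png

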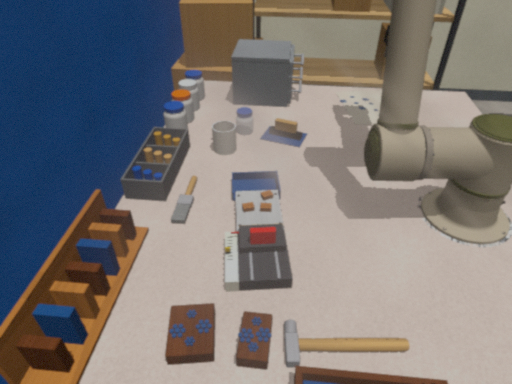

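```bash
cat > h.py <<'E'
from bench import env,kinematics,monitor,eyes,job
import cv2,numpy as np
from scipy.spatial.transform import Rotation as R
def ray(d,u,v):
    V=d["view"];c=-V[:3,:3].T@V[:3,3]
    return c,V[:3,:3].T@np.linalg.solve(d["mtx"],[u,v,1.])
def onz(d,u,v,z):
    c,r=ray(d,u,v);return (c+r*(z-c[2])/r[2])
def proj(d,p):
    q=d["mtx"]@(d["view"]@[*p,1.])[:3];return q[:2]/q[2]
def crop(d,name,x0,y0,w,h,k):
    cv2.imwrite(name,cv2.resize(np.ascontiguousarray(d["frame"][y0:y0+h,x0:x0+w,::-1]),None,fx=k,fy=k,interpolation=cv2.INTER_CUBIC))
E
python3 - <<'E'
from h import *
t=eyes.grab_frame("top");s=eyes.grab_frame("side")
crop(t,"pics/t1.png",155,155,150,75,5)
crop(t,"pics/t2.png",345,180,60,60,8)
crop(s,"pics/s1.png",215,165,85,130,4.5) if 0 else crop(s,"pics/s1.png",215,165,85,130,4)
crop(s,"pics/s2.png",255,110,60,40,10)
E
```

```text
(no output)
```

View pics/t1.png

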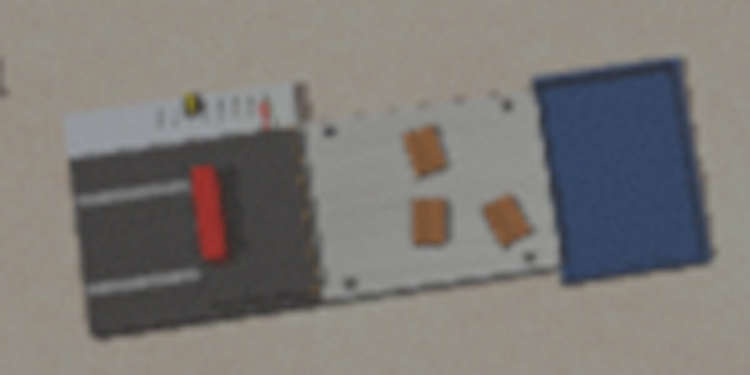

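View pics/t2.png

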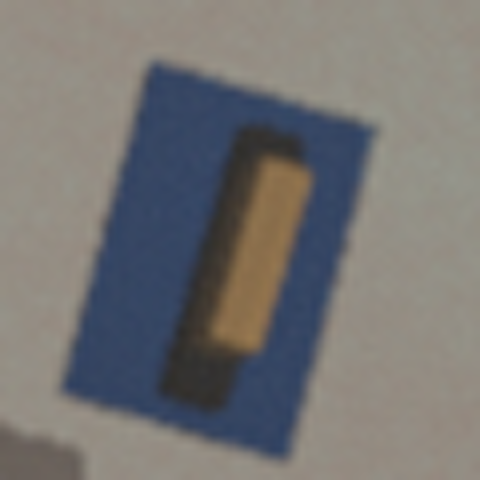

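View pics/s1.png

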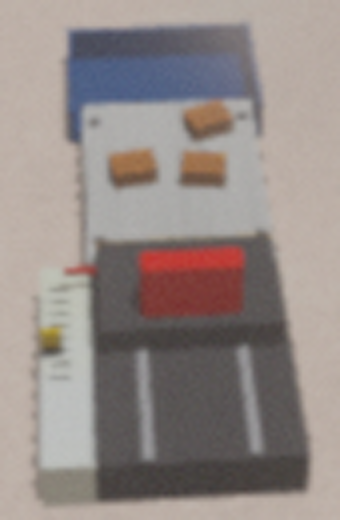

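View pics/s2.png

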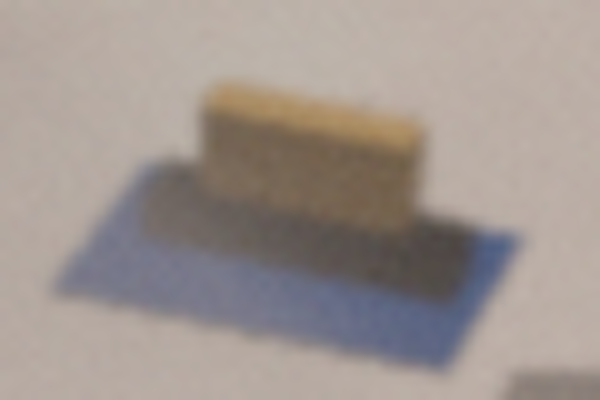

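```bash
cat >> h.py <<'E'
def blobs(d,lo,hi,roi,mn=4,wrap=False):
    x0,y0,w,h=roi
    im=cv2.resize(np.ascontiguousarray(d["frame"][y0:y0+h,x0:x0+w]),None,fx=4,fy=4,interpolation=cv2.INTER_CUBIC)
    hsv=cv2.cvtColor(im,cv2.COLOR_RGB2HSV)
    m=cv2.inRange(hsv,lo,hi)
    if wrap: m|=cv2.inRange(hsv,(172,lo[1],lo[2]),(180,255,255))
    out=[]
    for c in cv2.findContours(m,cv2.RETR_EXTERNAL,cv2.CHAIN_APPROX_NONE)[0]:
        if cv2.contourArea(c)/16<mn: continue
        c=(c.reshape(-1,2)+.5)/4-.5+[x0,y0]   # pixel coords (centre convention)
        out.append(c.astype(np.float32))
    return sorted(out,key=lambda c:-cv2.contourArea(c))
def rectz(d,c,z):
    P=np.array([onz(d,u,v,z)[:2] for u,v in c],np.float32)
    (cx,cy),(w,h),a=cv2.minAreaRect(P*1000)
    if w<h: w,h,a=h,w,a+90
    return np.array([cx,cy])/1000,w,h,(a+90)%180-90
def cent(c):
    m=cv2.moments(c.reshape(-1,1,2)); return m["m10"]/m["m00"],m["m01"]/m["m00"]
E
python3 - <<'E'
from h import *
np.set_printoptions(precision=4,suppress=True)
t=eyes.grab_frame("top");s=eyes.grab_frame("side")
V=(150,150,160,80)
for n,lo,hi,z,roi,w in [("red",(0,140,80),(6,255,255),.097,V,1),("blue",(100,100,50),(125,255,255),.030,V,0),
  ("chip",(7,110,80),(18,255,255),.050,V,0),("yel",(20,120,80),(35,255,255),.050,V,0),("bed",(0,0,130),(180,40,255),.036,V,0),
  ("mat",(100,100,50),(125,255,255),.004,(345,182,60,60),0),("grip",(10,80,100),(25,255,255),.064,(345,182,60,60),0)]:
    for c in blobs(t,lo,hi,roi,2,w):
        print(n,round(cv2.contourArea(c),1),np.round(cent(c),1),*rectz(t,c,z), onz(t,*cent(c),z)[:2])
print("side")
V=(215,165,85,130)
for n,lo,hi,z,roi,w in [("red",(0,140,60),(8,255,255),.05,V,1),("blue",(100,80,50),(125,255,255),.030,V,0),
  ("chip",(7,110,60),(18,255,255),.050,V,0),("yel",(20,120,60),(35,255,255),.050,V,0),
  ("mat",(100,60,50),(125,255,255),.004,(255,112,60,40),0),("grip",(10,60,60),(25,255,255),.064,(255,112,60,40),0)]:
    for c in blobs(s,lo,hi,roi,2,w):
        print(n,round(cv2.contourArea(c),1),np.round(cent(c),1),onz(s,*cent(c),z)[:2],c.min(0),c.max(0))
E
```

```text
red 85.8 [196.4 197.2] [0.5432 0.2115] 60.69731903076172 16.608060836791992 9.418376922607422 [0.5431 0.2116]
blue 978.8 [278.9 189.6] [ 0.5847 -0.0537] 130.12705993652344 94.10294342041016 9.429427146911621 [ 0.5837 -0.0541]
chip 41.0 [255.8 198.6] [0.5489 0.0229] 26.124366760253906 19.128948211669922 29.66304588317871 [0.5489 0.0227]
chip 39.9 [240.4 199. ] [0.5472 0.0734] 26.60936737060547 18.061717987060547 1.191089391708374 [0.5469 0.0734]
chip 39.6 [239.5 184.7] [0.5943 0.0773] 26.544443130493164 18.294775009155273 19.692440032958984 [0.5943 0.0773]
yel 3.4 [192.8 175.3] [0.6237 0.2324] 9.347003936767578 4.962954044342041 2.214895725250244 [0.6236 0.2325]
bed 12603.9 [230.3 189.7] [0.5823 0.1101] 535.7943115234375 269.72430419921875 -89.06545436382294 [0.5795 0.1079]
mat 1132.9 [371.8 212.2] [ 0.5167 -0.3701] 143.51303100585938 94.06820678710938 -16.161178588867188 [ 0.5161 -0.3699]
grip 142.5 [377.  211.4] [ 0.5117 -0.3713] 79.56941986083984 20.678756713867188 -18.215126037597656 [ 0.5114 -0.3712]
side
red 328.8 [262.2 234.2] [0.5467 0.1838] [249.625 226.625] [275.125 242.625]
blue 291.8 [246.4 184.6] [ 0.6123 -0.0332] [232.125 178.875] [265.375 194.625]
chip 45.1 [247.6 205.7] [0.5945 0.0827] [242.875 202.625] [252.625 208.875]
chip 38.8 [265.3 205.7] [0.548  0.0777] [260.875 203.125] [269.875 208.125]
chip 30.5 [266.  193.7] [0.5502 0.0276] [261.625 191.125] [270.625 196.625]
yel 11.7 [227.1 248.8] [0.6239 0.2394] [225.125 246.875] [228.875 250.875]
mat 63.6 [296.9 140.4] [ 0.4686 -0.3404] [286.375 133.375] [305.125 145.125]
grip 231.9 [286.  125.1] [ 0.5107 -0.3385] [274.875 117.875] [296.625 132.875]
```

```bash
cat >> h.py <<'E'
TH=np.radians(9.42); O=np.array([.5653,.0733])
vx=np.array([np.cos(TH),np.sin(TH)]); vy=np.array([-np.sin(TH),np.cos(TH)])
def W(x,y,z): return np.array([*(O+vx*x+vy*y),z])
def toV(p): q=np.asarray(p)[:2]-O; return np.array([q@vx,q@vy])
def quat(ang): # tool down, jaw axis z at world angle ang
    z=np.array([np.cos(ang),np.sin(ang),0]);x=np.array([0,0,-1.]);y=np.cross(z,x)
    return R.from_matrix(np.c_[x,y,z]).as_quat()
def pick(ang,pos):
    q=quat(ang);qq=quat(ang+np.pi);best=None
    for c in (q,qq):
        j=kinematics.ik(pos,c)
        if j is not None:
            n=np.abs(np.array(j)-monitor.sense()["joints"]).max()
            if best is None or n<best[0]: best=(n,c,j)
    return best
SA=np.radians(-17.3)
def st(m=""):
    s=monitor.sense();print(m,round(s["clock"],2),np.round(s["position"],4),np.round(s["contact_force"],1),round(s["finger_gap"],3),flush=True);return s
E
python3 - <<'E'
from h import *
g=np.array([.5117,-.3713])
for a,p in ((SA+np.pi/2,[*g,.15]),(SA+np.pi/2,[*g,.031]),(TH+np.pi/2,W(0,.045,.063)),(TH+np.pi/2,W(0,-.09,.063)),(TH+np.pi/2,W(0,.14,.07)),(TH+np.pi/2,W(0,.19,.07))):
    b=pick(a,p); print(None if b is None else (b[0],np.round(b[1],3),np.round(b[2],2)))
b=pick(SA+np.pi/2,[*g,.13]);env.reach([*g,.13],b[1]);st("above")
env.movel([*g,.033],velocity=.1,guard=8);st("down")
env.close_gripper(60);st("grip")
for n in ("top","side"):
    d=eyes.grab_frame(n);cv2.imwrite(f"pics/g_{n}.png",d["frame"][:,:,::-1])
E
```

```text
(np.float64(1.2834195864635687), array([ 0.57 ,  0.419, -0.57 ,  0.419]), array([-0.81,  0.59,  1.22, -0.  ,  1.34,  1.06]))
(np.float64(1.2834195864635687), array([ 0.57 ,  0.419, -0.57 ,  0.419]), array([-0.81,  0.71,  1.34, -0.  ,  1.09,  1.06]))
(np.float64(1.5093049638732814), array([ 0.539, -0.457, -0.539, -0.457]), array([ 0.  ,  0.55,  1.53, -0.  ,  1.06, -1.73]))
(np.float64(1.4012961895594858), array([ 0.457,  0.539, -0.457,  0.539]), array([-0.23,  0.57,  1.49, -0.  ,  1.08,  1.18]))
(np.float64(1.6629259487843653), array([ 0.539, -0.457, -0.539, -0.457]), array([ 0.17,  0.56,  1.48, -0.  ,  1.1 , -1.56]))
(np.float64(1.749551312566913), array([ 0.539, -0.457, -0.539, -0.457]), array([ 0.26,  0.59,  1.44, -0.  ,  1.11, -1.48]))
above 1.73 [ 0.5112 -0.372   0.1302] [-0.3 -0.2  0.2] 0.999
down 2.85 [ 0.512  -0.3716  0.0338] [0.4 0.3 0.2] 1.0
grip 3.65 [ 0.5125 -0.3733  0.0354] [-1.7 -2.3 11.9] 0.001
```

```bash
python3 - <<'E'
from h import *
for n,r in (("top",(340,170,70,70,8)),("side",(240,80,100,80,7))):
    d=eyes.grab_frame(n);crop(d,f"pics/g2_{n}.png",*r)
st()
E
```

```text
3.85 [ 0.5125 -0.3733  0.0354] [-2.1 -2.1 12.1] 0.001
```

View pics/g2_top.png

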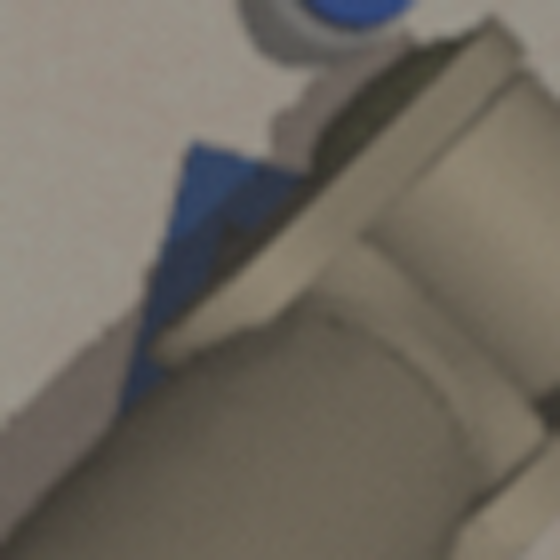

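View pics/g2_side.png

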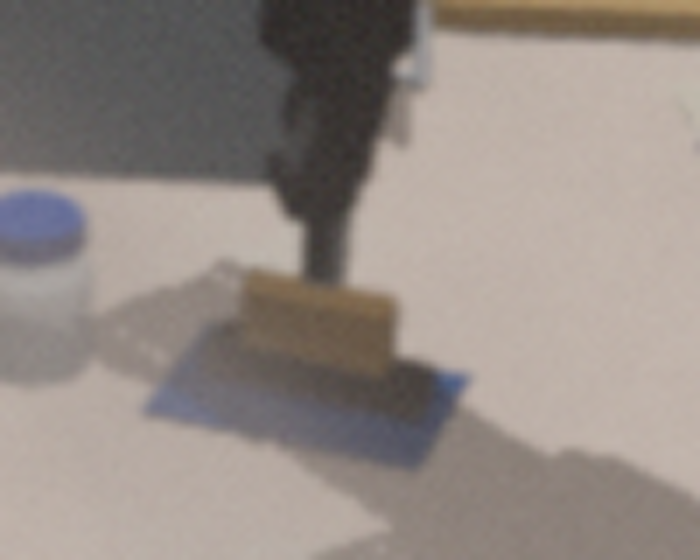

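```bash
python3 - <<'E'
from h import *
t=eyes.grab_frame("top");d=eyes.grab_frame("side")
for p in ([.5117,-.3713,.064],[.5117,-.3713,.004],[.5125,-.3733,.035],[.5125,-.3733,.12],[.5167,-.3701,.004]): print(p,proj(d,p),proj(t,p))
im=cv2.imread("pics/side0.png")[:,:,::-1]
d0=dict(d);d0["frame"]=im
# top-face of grip in side image: bright
for nm,lo in (("gripbright",(10,60,140)),):
  for c in blobs(d0,lo,(28,255,255),(255,112,60,40),2): print(cent(c),onz(d,*cent(c),.064),rectz(d,c,.064))
for nm,lo in (("mat",(95,30,60)),):
  for c in blobs(d0,lo,(130,255,255),(255,112,60,45),2): print("mat",cent(c),onz(d,*cent(c),.004),rectz(d,c,.004))
t0=dict(t);t0["frame"]=cv2.imread("pics/top0.png")[:,:,::-1]
E
```

```text
[0.5117, -0.3713, 0.064] [286.06393916 120.60780985] [377.04390768 211.29022503]
[0.5117, -0.3713, 0.004] [285.21119059 135.33971794] [372.20722117 213.48608685]
[0.5125, -0.3733, 0.035] [285.44608794 127.54180873] [375.25508105 212.14356044]
[0.5125, -0.3733, 0.12] [286.69392904 105.83462869] [382.56546812 208.82713681]
[0.5167, -0.3701, 0.004] [283.82300805 135.4314325 ] [371.81622981 212.01063223]
(286.11628002632443, 121.09077821651859) [ 0.51137363 -0.36776728  0.064     ] (array([ 0.51116284, -0.36752557]), 81.07884979248047, 25.168344497680664, -15.246803283691406)
mat (285.21559017746597, 139.11864882835786) [ 0.51057643 -0.34478829  0.004     ] (array([ 0.51606915, -0.36732001]), 142.89590454101562, 95.474853515625, -15.599937438964844)
```

View pics/g_top.png

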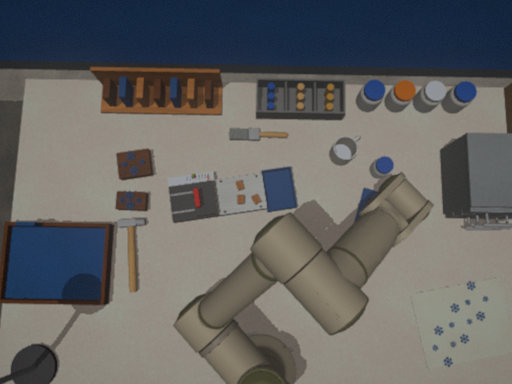

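View pics/g_side.png

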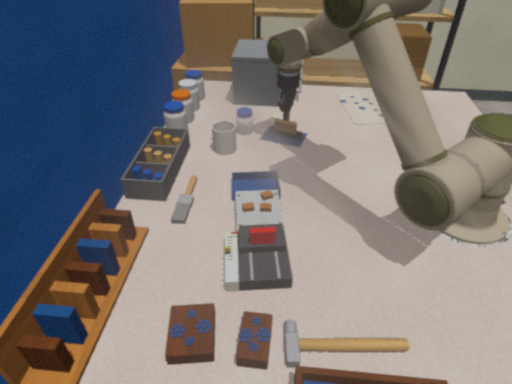

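```bash
python3 - <<'E'
from h import *
env.release();s=st("open")
d=eyes.grab_frame("side");crop(d,"pics/o1.png",240,80,100,80,7)
p=s["position"];env.movel([p[0],p[1],.12],velocity=.15);s=st("up")
d=eyes.grab_frame("side");crop(d,"pics/o2.png",240,50,100,100,6)
print(proj(d,s["position"]))
E
```

```text
open 4.73 [ 0.5117 -0.3713  0.033 ] [ 0.3 -0.  -0.4] 0.999
up 5.52 [ 0.5113 -0.3709  0.119 ] [-0.1  0.5 -0.6] 1.001
[286.9911538  106.44022177]
```

View pics/o1.png

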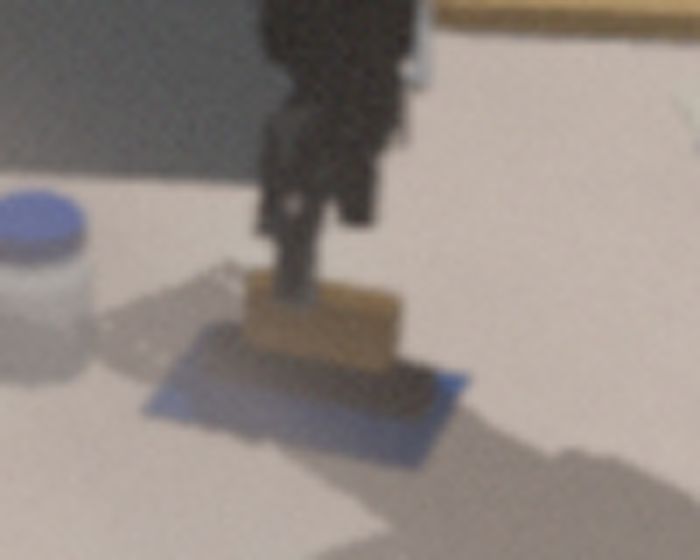

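View pics/o2.png

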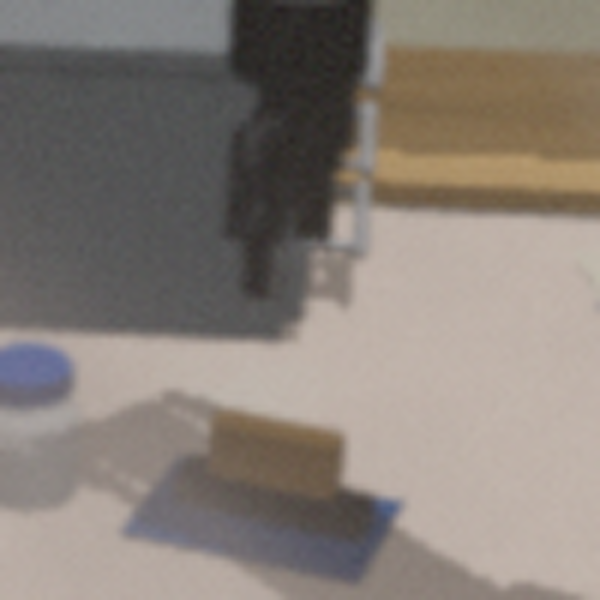

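```bash
python3 - <<'E'
from h import *
d=eyes.grab_frame("side");s=monitor.sense()
a=SA+np.pi/2;u=np.array([np.cos(a),np.sin(a),0])
print(np.round(R.from_quat(s["ee_rot"]).as_matrix(),3),s["joints"])
for z in (.119,.132,.145,.16):
  for k in (-.0425,.0425):
    q=proj(d,np.array([.5113,-.3709,z])+u*k); print(z,k,q,(q-[240,50])*6)
t=eyes.grab_frame("top");crop(t,"pics/o3.png",340,160,80,80,7);print((proj(t,s["position"])-[340,160])*7)
E
```

```text
[[-0.002  0.955 -0.297]
 [ 0.002 -0.297 -0.955]
 [-1.    -0.002 -0.001]] [-8.12688051e-01  6.15679055e-01  1.25664442e+00 -1.65968665e-05
  1.27166364e+00  1.06007593e+00]
0.119 -0.0425 [291.01637264 101.44727112] [306.09823584 308.6836267 ]
0.119 0.0425 [282.78962142 111.6507316 ] [256.7377285  369.90438958]
0.132 -0.0425 [291.23772242  98.02333352] [307.42633451 288.14000114]
0.132 0.0425 [282.96970808 108.12571026] [257.8182485  348.75426158]
0.145 -0.0425 [291.46175574  94.55788578] [308.77053441 267.34731466]
0.145 0.0425 [283.15208426 104.55587405] [258.91250555 327.33524429]
0.16 -0.0425 [291.72365449  90.5067185 ] [310.34192693 243.04031099]
0.16 0.0425 [283.36542071 100.38002046] [260.19252428 302.28012279]
[291.57161551 344.86145774]
```

View pics/o3.png

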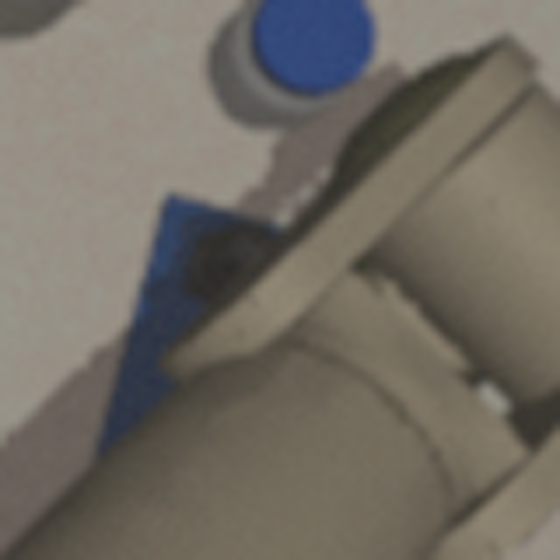

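```bash
python3 - <<'E'
from h import *
p=monitor.sense()["position"];g=[.5115,-.3700]
print(env.movel([*g,.05],velocity=.15,guard=8),env.movel([*g,.004],velocity=.06,guard=8));st("down")
env.close_gripper(60);st("grip")
d=eyes.grab_frame("side");crop(d,"pics/o4.png",240,80,100,80,7)
E
```

```text
False False
down 7.2 [ 0.5117 -0.3702  0.0044] [ 0.6 -0.   1.1] 0.997
grip 7.8 [ 0.5115 -0.3701  0.004 ] [-0.3  0.7  0.5] 0.25
```

View pics/o4.png

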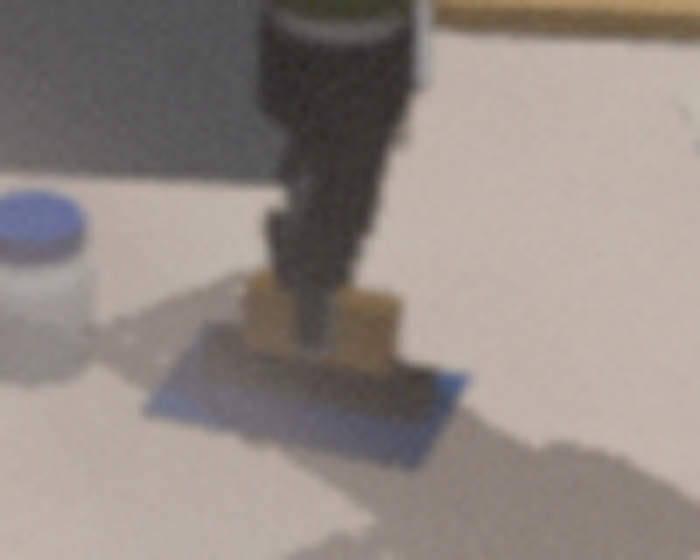

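```bash
python3 - <<'E'
from h import *
p=monitor.sense()["position"]
env.movel([p[0],p[1],.13],velocity=.15);st("lift")
b=pick(TH+np.pi/2,W(0,.046,.12));print(b[1],np.round(b[2],2))
env.reach(W(0,.046,.12),b[1]);st("over")
env.movel(W(0,.046,.055),velocity=.12,guard=10)
print(env.movel(W(0,.046,.034),velocity=.03,guard=5));s=st("bed")
for n,r in (("top",(155,130,160,100,5)),("side",(200,130,120,130,4.5))):
    d=eyes.grab_frame(n);crop(d,f"pics/b_{n}.png",*r)
E
```

```text
lift 8.84 [ 0.5111 -0.3697  0.1289] [-0.1 -0.7 -1.6] 0.245
[ 0.45725531  0.53936776 -0.45725531  0.53936776] [ 0.    0.48  1.47 -0.    1.19  1.41]
over 10.62 [0.5581 0.1178 0.12  ] [-0.3  0.4 -1.9] 0.242
True
bed 11.93 [0.5575 0.1186 0.036 ] [-2.2 -0.4  5. ] 0.244
```

View pics/b_top.png

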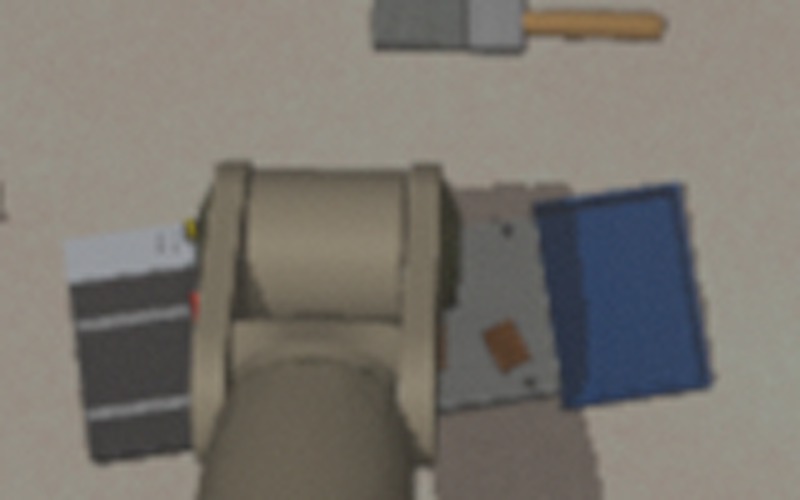

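View pics/b_side.png

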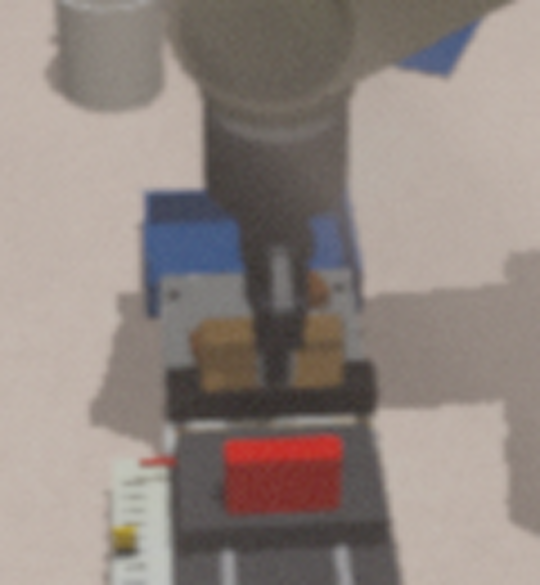

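```bash
python3 - <<'E'
from h import *
print(env.movel(W(0,.044,.0367),velocity=.03)); st()
print(env.movel(W(0,-.098,.0367),velocity=.07,guard=30));st("end")
env.movel(W(0,-.098,.12),velocity=.15);st("up")
b=pick(SA+np.pi/2,[.5115,-.37,.12]);print(np.round(b[2],2))
env.reach([.5117,-.3705,.12],b[1]);st("mat")
for n,r in (("top",(155,130,160,100,5)),("side",(200,130,120,130,4.5))):
    d=eyes.grab_frame(n);crop(d,f"pics/c_{n}.png",*r)
E
```

```text
False
 12.28 [0.558  0.1166 0.0364] [-0.1  0.3 -1.8] 0.245
False
end 14.46 [ 0.5813 -0.0231  0.0367] [-0.3 -0.2 -2. ] 0.246
up 15.17 [ 0.5808 -0.0232  0.1191] [ 0.1 -0.4 -2.4] 0.25
[-0.81  0.61  1.26 -0.    1.27  1.06]
mat 16.5 [ 0.5123 -0.3693  0.1199] [-0.2  0.1 -2.1] 0.248
```

View pics/c_top.png

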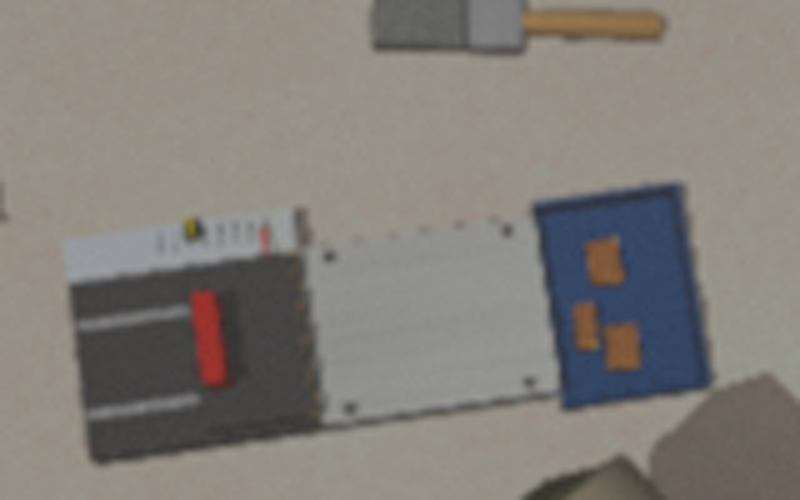

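View pics/c_side.png

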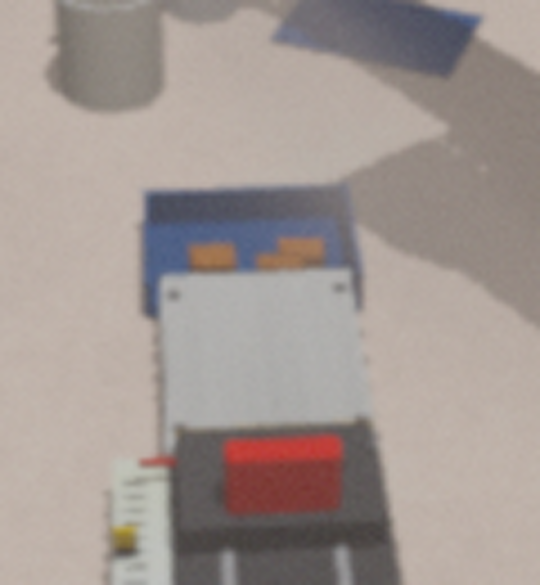

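All three chips are in the tray (around 590–620, 260–345 in the enlarged crop) and the bed is clear. Next I put the scraper back.

```bash
python3 - <<'E'
from h import *
env.movel([.5135,-.3695,.03],velocity=.12)
print(env.movel([.5135,-.3695,.001],velocity=.03,guard=4));st("touch")
env.release();st("rel")
env.movel([.5135,-.3695,.13],velocity=.15);st("up")
q=pick(TH+np.pi/2,W(0,.14,.16));print(np.round(q[2],2))
env.reach(W(0,.14,.16),q[1]);st("over handle")
for n,r in (("top",(340,170,70,70,7)),("side",(240,90,100,80,7)),("side",(200,100,120,150,4))):
    d=eyes.grab_frame(n);crop(d,f"pics/d_{n}{r[0]}.png",*r)
t=eyes.grab_frame("top")
for n,lo,hi,z in [("mat",(100,100,50),(125,255,255),.004),("grip",(10,80,100),(25,255,255),.064)]:
    for c in blobs(t,lo,hi,(345,182,60,60),2): print(n,*rectz(t,c,z))
E
```

```text
True
touch 18.31 [ 0.5133 -0.3694  0.004 ] [-0.4  0.2  4.3] 0.243
rel 18.95 [ 0.5129 -0.3689  0.0032] [-1.1  0.3 -0.4] 0.996
up 19.94 [ 0.5131 -0.3691  0.1289] [-0.   1.3  0.3] 1.003
[ 0.17  0.47  1.38 -0.    1.29  1.58]
over handle 22.03 [0.5427 0.2106 0.1599] [ 0.2  0.7 -0.3] 1.0
mat [ 0.51694904 -0.37009818] 143.43841552734375 93.69112396240234 -16.15880584716797
grip [ 0.51386035 -0.36923834] 79.7989730834961 20.875486373901367 -17.413414001464844
```

View pics/d_side240.png

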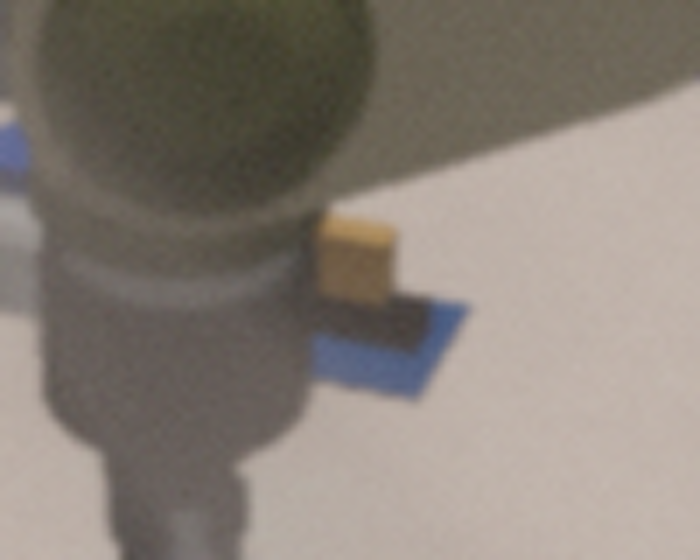

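View pics/d_side200.png

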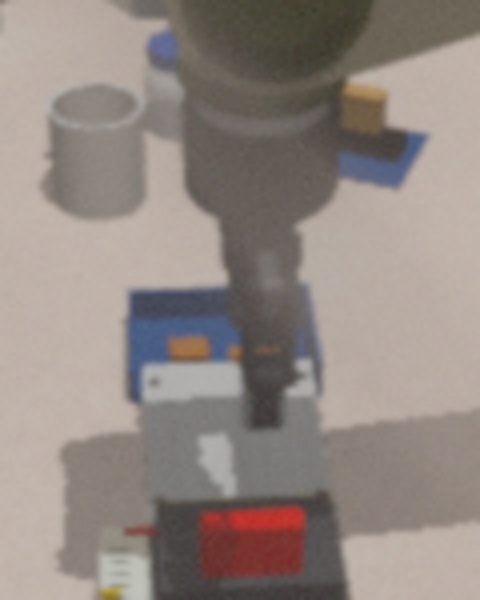

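View pics/d_top340.png

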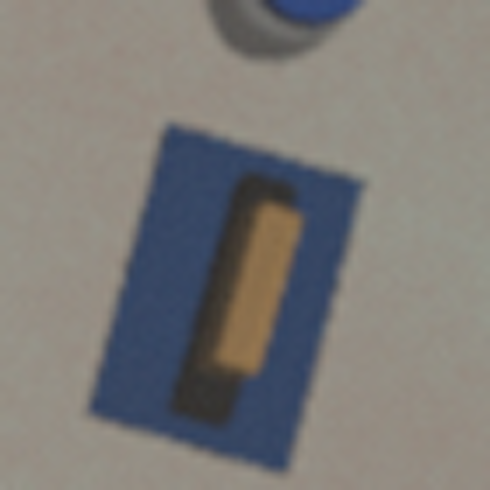

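```bash
cat >> h.py <<'E'
def marks(t,roi=(175,160,45,25)):
    r={}
    for n,lo,hi,w in (("ptr",(0,70,60),(8,255,255),1),("mark",(20,90,60),(35,255,255),0)):
        for c in blobs(t,lo,hi,roi,.5,w):
            v=toV(onz(t,*cent(c),.05)); e=np.array([toV(onz(t,*q,.05)) for q in c])
            print(n,round(cv2.contourArea(c),1),np.round(cent(c),2),"vise mm",np.round(v*1e3,1),"x",np.round(e[:,0].min()*1e3),np.round(e[:,0].max()*1e3),"y",np.round(e[:,1].min()*1e3,1),np.round(e[:,1].max()*1e3,1))
E
python3 - <<'E'
from h import *
t=eyes.grab_frame("top");s=eyes.grab_frame("side")
t["frame"]=np.ascontiguousarray(cv2.imread("pics/top0.png")[:,:,::-1]);s["frame"]=np.ascontiguousarray(cv2.imread("pics/side0.png")[:,:,::-1])
marks(t);print("side");marks(s,(215,225,35,35))
for i,y in enumerate((.1,.128,.15)): print(proj(t,W(.083,y,.05)),proj(s,W(.083,y,.05)))
q=np.s_[:]
crop(t,"pics/m_t.png",180,165,40,25,18);crop(s,"pics/m_s.png",218,225,30,35,16)
E
```

```text
ptr 2.9 [207.47 176.63] vise mm [ 71.9 100.2] x 67.0 76.0 y 97.8 102.9
mark 5.4 [192.8  175.18] vise mm [ 83.9 147.6] x 78.0 90.0 y 144.0 150.9
side
ptr 13.1 [235.43 232.08] vise mm [ 64.6 100.7] x 56.0 75.0 y 96.5 105.6
ptr 2.2 [249.05 229.84] vise mm [31. 95.] x 30.0 32.0 y 89.0 102.1
mark 19.2 [227.1  248.87] vise mm [ 85.1 154.6] x 80.0 91.0 y 146.9 163.3
[207.08612271 173.38130533] [227.88362388 232.18829385]
[198.70026637 174.59770169] [227.93620792 240.52287931]
[192.10511096 175.55435092] [227.97934034 247.35937921]
```

View pics/m_t.png

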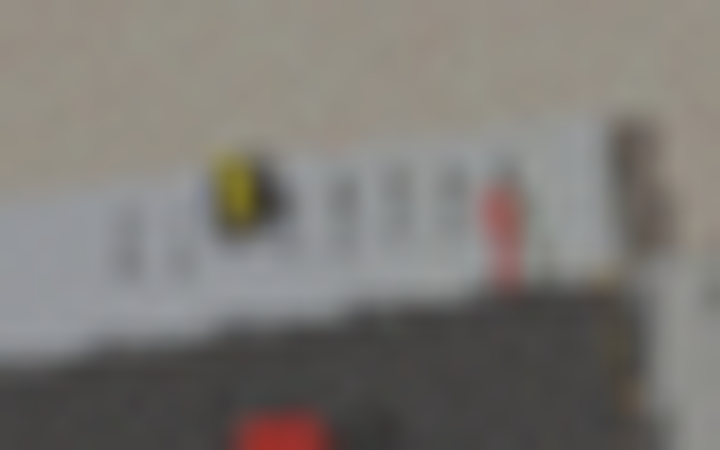

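View pics/m_s.png

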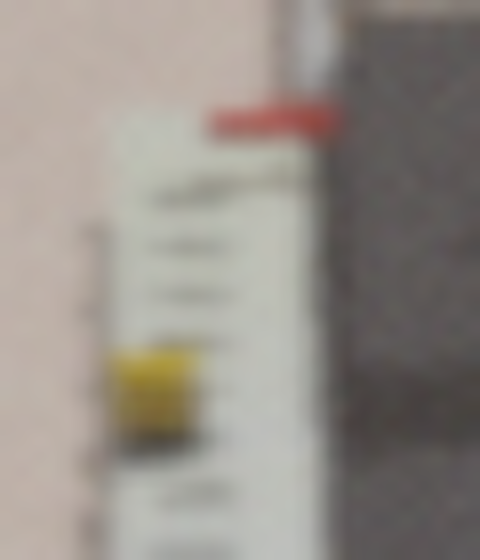

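```bash
python3 - <<'E'
from h import *
env.movel(W(0,.140,.08),velocity=.15,guard=10)
print(env.movel(W(0,.140,.038),velocity=.06,guard=8));st("down")
env.close_gripper(90);s=st("grip");print(toV(s["position"]))
d=eyes.grab_frame("side");crop(d,"pics/e_s.png",200,170,110,110,5)
E
```

```text
False
down 23.87 [0.5426 0.2115 0.0383] [-0.9 -0.1  0.2] 0.996
grip 24.51 [0.5422 0.213  0.0385] [-1.5  9.2  3.2] 0.169
[6.92232054e-05 1.41633536e-01]
```

View pics/e_s.png

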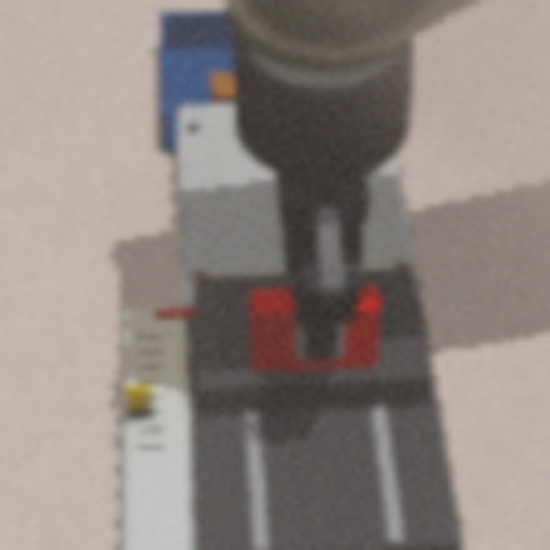

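```bash
python3 - <<'E'
from h import *
env.movel(W(0,.1416+.044,.038),velocity=.05);env.hold(.3);s=st("pull");print(toV(s["position"]))
d=eyes.grab_frame("side");crop(d,"pics/f_s.png",215,225,45,35,16);marks(d,(215,225,35,45))
d=eyes.grab_frame("top");crop(d,"pics/f_t.png",165,150,60,45,13);marks(d)
E
```

```text
pull 25.92 [0.5352 0.2546 0.0384] [ -1.  -11.1   6.3] 0.174
[-4.96513985e-05  1.83748887e-01]
ptr 18.3 [235.29 244.82] vise mm [ 65.8 143. ] x 56.0 76.0 y 137.9 147.6
mark 19.4 [227.08 248.63] vise mm [ 85.1 153.9] x 79.0 91.0 y 146.6 162.3
```

View pics/f_s.png

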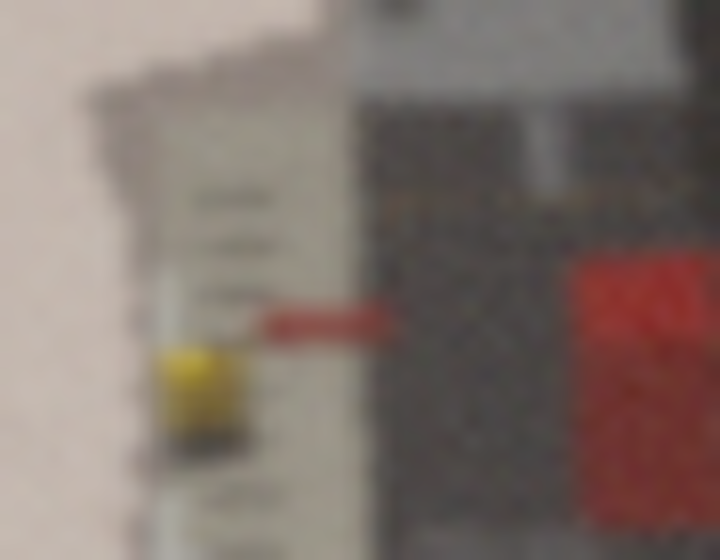

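View pics/f_t.png

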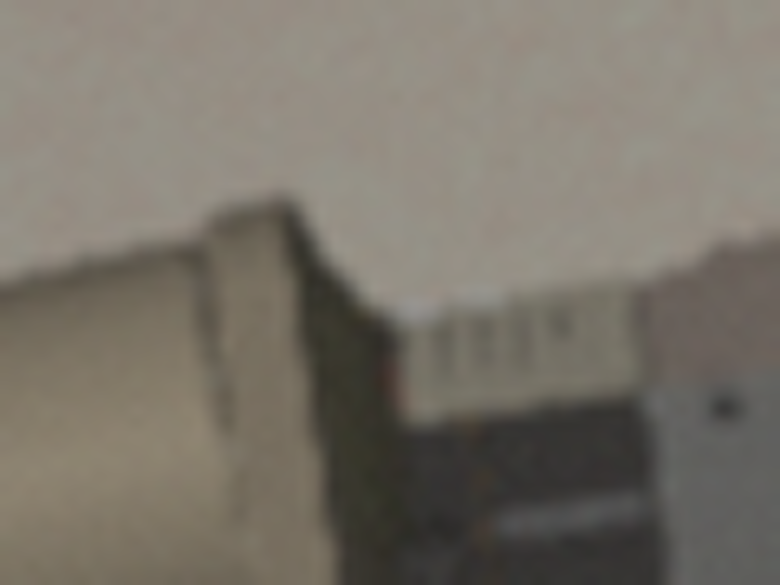

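```bash
python3 - <<'E'
from h import *
fs=[eyes.grab_frame("side") for _ in range(6)]
a=np.mean([f["frame"].astype(float) for f in fs],0);np.save("avg.npy",a)
for c in (226,227,228): print(c,[tuple(a[r,c].round().astype(int)) for r in range(243,254)])
for c in (231,232,233,234,236): print(c,[tuple(a[r,c].round().astype(int)) for r in range(241,250)])
d=fs[0]
for y in (.140,.142,.144,.146,.148,.150): print(y,proj(d,W(.083,y,.05)).round(2),proj(d,W(.075,y,.05)).round(2))
s=st()
E
```

```text
226 [(np.int64(155), np.int64(150), np.int64(138)), (np.int64(157), np.int64(152), np.int64(142)), (np.int64(158), np.int64(154), np.int64(140)), (np.int64(165), np.int64(155), np.int64(126)), (np.int64(177), np.int64(160), np.int64(81)), (np.int64(159), np.int64(139), np.int64(60)), (np.int64(138), np.int64(119), np.int64(63)), (np.int64(129), np.int64(111), np.int64(65)), (np.int64(114), np.int64(100), np.int64(68)), (np.int64(93), np.int64(84), np.int64(74)), (np.int64(100), np.int64(94), np.int64(88))]
227 [(np.int64(143), np.int64(137), np.int64(126)), (np.int64(150), np.int64(144), np.int64(132)), (np.int64(149), np.int64(143), np.int64(130)), (np.int64(150), np.int64(140), np.int64(109)), (np.int64(167), np.int64(148), np.int64(68)), (np.int64(149), np.int64(129), np.int64(52)), (np.int64(129), np.int64(109), np.int64(57)), (np.int64(118), np.int64(102), np.int64(56)), (np.int64(104), np.int64(90), np.int64(60)), (np.int64(85), np.int64(76), np.int64(65)), (np.int64(94), np.int64(88), np.int64(81))]
228 [(np.int64(137), np.int64(132), np.int64(121)), (np.int64(148), np.int64(1
[... 2130 characters left out ...]
36 [(np.int64(138), np.int64(133), np.int64(122)), (np.int64(139), np.int64(132), np.int64(121)), (np.int64(138), np.int64(124), np.int64(114)), (np.int64(137), np.int64(99), np.int64(90)), (np.int64(129), np.int64(78), np.int64(72)), (np.int64(130), np.int64(102), np.int64(92)), (np.int64(140), np.int64(130), np.int64(119)), (np.int64(144), np.int64(138), np.int64(126)), (np.int64(143), np.int64(138), np.int64(126))]
0.14 [227.96 244.22] [231.35 244.07]
0.142 [227.96 244.84] [231.36 244.69]
0.144 [227.97 245.47] [231.37 245.32]
0.146 [227.97 246.1 ] [231.38 245.94]
0.148 [227.98 246.73] [231.39 246.57]
0.15 [227.98 247.36] [231.4 247.2]
 26.32 [0.5352 0.2546 0.0384] [ -2.6 -10.4   5.4] 0.17
```

```bash
python3 - <<'E'
from h import *
env.movel(W(0,.1917,.038),velocity=.03);env.hold(.4);s=st("pull");print(toV(s["position"]))
fs=[eyes.grab_frame("side") for _ in range(4)]
a=np.mean([f["frame"].astype(float) for f in fs],0);d=fs[0];d["frame"]=a.round().astype(np.uint8)
crop(d,"pics/h_s.png",215,225,45,35,16);marks(d,(215,225,35,45))
print("B mark",a[243:253,226:229,2].round().tolist())
print("G ptr",a[243:252,231:236,1].round().tolist())
E
```

```text
pull 27.07 [0.5342 0.2604 0.0384] [ -2.1 -11.9   5.8] 0.172
[-6.73164043e-05  1.89687073e-01]
ptr 17.6 [235.27 246.73] vise mm [ 65.9 149.1] x 56.0 76.0 y 144.9 153.1
mark 19.5 [227.17 248.72] vise mm [ 84.9 154.2] x 79.0 91.0 y 146.7 162.3
B mark [[138.0, 125.0, 121.0], [136.0, 132.0, 131.0], [140.0, 130.0, 128.0], [126.0, 110.0, 104.0], [80.0, 72.0, 72.0], [60.0, 57.0, 59.0], [63.0, 55.0, 57.0], [66.0, 57.0, 60.0], [66.0, 60.0, 62.0], [76.0, 65.0, 63.0]]
G ptr [[128.0, 138.0, 144.0, 146.0, 144.0], [140.0, 142.0, 146.0, 146.0, 143.0], [136.0, 137.0, 137.0, 137.0, 134.0], [104.0, 100.0, 106.0, 104.0, 98.0], [94.0, 83.0, 84.0, 85.0, 79.0], [107.0, 105.0, 110.0, 110.0, 110.0], [125.0, 131.0, 137.0, 140.0, 139.0], [138.0, 146.0, 148.0, 149.0, 146.0], [137.0, 146.0, 148.0, 148.0, 148.0]]
```

View pics/h_s.png

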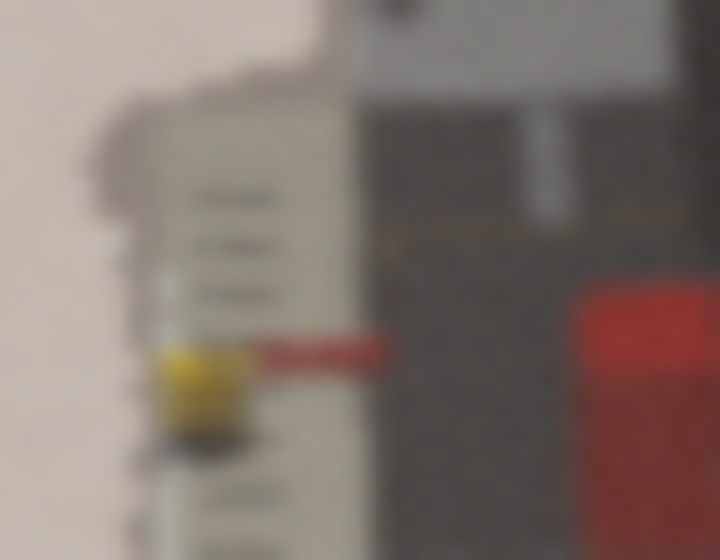

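```bash
python3 - <<'E'
from h import *
env.hold(.5);s=st();print(toV(s["position"]))
d=eyes.grab_frame("top");cv2.imwrite("pics/z_t.png",d["frame"][:,:,::-1])
E
```

```text
27.77 [0.5342 0.2604 0.0384] [ -2.3 -11.    6.7] 0.171
[-7.42783062e-05  1.89671699e-01]
```

View pics/z_t.png

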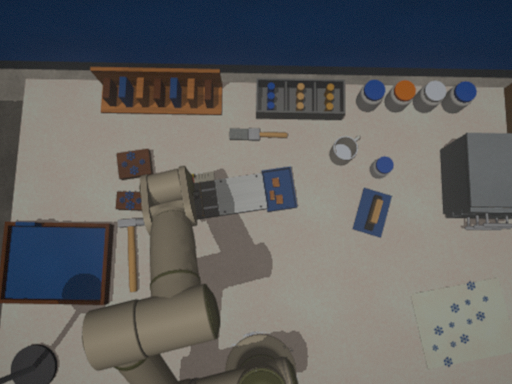

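The picture shows the chips in the tray (near 278, 190), the scraper on its mat (373, 212), and everything else where it was.

```bash
python3 - <<'E'
from h import *
job.hand_in()
E
```

```text
the job is handed in; nothing more can be done
```

I handed the job in at about 27.8 s, with the gripper still holding the jaw open at the yellow mark. I wiped all three chips into the blue tray in one pass with the scraper. I then laid the scraper back on its mat and let go, pinched the red handle and pulled the jaw open.

- **Chips and scraper:** the last top picture shows the three chips in the tray, the bed clear and the scraper flat on its mat. The other things looked undisturbed.
- **Pointer against mark:** the hand moved 48.1 mm and the side camera gave 48.4 mm of pointer travel. The side camera put pointer and mark within about 1 mm of each other.
- **Less certain:** from the start-up top picture the mark looked 47.4 mm from the shut pointer, or up to about 48.6 mm allowing for a visible side face. The wrist hid the mark from the top camera at the end, so only the side camera confirmed the final alignment.
- **First grasp missed:** the fingertips turned out to sit about 30 mm higher than the reported tool position says. The fingers shut on top of the scraper's rib with about 12 N, and the scraper did not visibly move. I allowed for that offset in every later move.

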